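# Square up the caster plates and park the tape roll on them

## Task

Tap the skewed stack of four metal plates until all their edges line up and every plate lies flush against both steel fences of the blue squaring jig. Then slide the orange tape roll up along its leaning spindle until it is off, and set it down upright (hole vertical) in the middle of the top plate, ready for binding: lower it right onto the plate before letting go, do not drop it, and leave the stack squared. Leave the maroon roll, the yellow bin and the grey-green tin where they are.

Things in the scene. Friction and masses are not known exactly. Their poses are not given: they have to be found in the camera images.
- jig: fixed blue squaring jig: base 185 (own x) x 220 (own y) x 10 mm, with two dark steel fences 12 mm thick, tops 48 mm above the bench. Back fence along own y, inner face at x = +45 mm; side fence along own x, inner face at y = +60 mm; the -x and -y sides are open (base ends at x = -128, y = -148 mm). Origin on the bench, under the centre of the place for the squared stack
- stack_place (a point): on the top face of the jig's base, 10 mm over the jig's origin: where the centre of the lowest plate's underside belongs. A plate flush with both fences has its centre at the jig's x = y = 0, its 90 mm side along the jig's x. The squared stack is 32 mm high: its top is 42 mm above the bench
- plate_1: flat rectangular metal plate with five dark bolt holes, 90 (own x) x 120 (own y) x 8 mm thick, 0.2 kg; origin at the centre of its underside, z up. Lowest of the four in the stack, lies on the jig's base.
- plate_2: flat rectangular metal plate with five dark bolt holes, 90 (own x) x 120 (own y) x 8 mm thick, 0.2 kg; origin at the centre of its underside, z up. Number 2 from below in the stack.
- plate_3: flat rectangular metal plate with five dark bolt holes, 90 (own x) x 120 (own y) x 8 mm thick, 0.2 kg; origin at the centre of its underside, z up. Number 3 from below in the stack.
- plate_4: flat rectangular metal plate with five dark bolt holes, 90 (own x) x 120 (own y) x 8 mm thick, 0.2 kg; origin at the centre of its underside, z up. Number 4 from below in the stack, the top one.
- spindle: fixed green stand with a leaning steel spindle: base plate 100 x 90 x 12 mm; the spindle (31 mm thick, 76 mm long above a round flange of 68 mm diameter) leans 30 degrees from vertical towards the stand's own -x; origin under the base's centre, on the bench
- spindle_foot (a point): point on the spindle's axis at the top of its flange, on which the roll rests
- spindle_tip (a point): free upper end of the spindle, on its axis, 76 mm from spindle_foot
- roll: orange tape roll with a cardboard core: outer diameter 60 mm, bore 36 mm, 64 mm long, 0.16 kg; at first on the spindle, leaning with it, so that the spindle's end stands 12 mm out of it. Origin at the centre of its lower end face; own z is the axis of its bore, pointing away from the flange
- spare_roll: bystander: loose maroon tape roll standing on the bench, 60 mm diameter, 50 mm high; origin under its centre
- bin: bystander: loose yellow open parts bin 110 (own x) x 90 x 55 mm high; origin under its centre
- tin: bystander: loose grey-green steel card tin 130 (own x) x 100 x 87 mm high; origin under its centre
Things that resemble listed ones, but are neither listed nor needed, are in the scene too. Leave any purple look-alike of the plate_1 alone. Several things have the shape of the roll; the one meant has the colours described above.

How it is judged:
By the outcome, as a careful person would: the job done as asked, in the order asked, and still so for the second after the job is handed in, with the robot touching nothing.
It also fails if it takes over 67 s, if anything falls off the work surface, if the arm or the gripper's body presses on something with over 40 N, if the wrist force passes 120 N, or if a joint passes its speed limit or range.

## Robot

A 6-joint arm with a two-finger parallel gripper is mounted at the origin on the work surface. World frame = base frame: x ahead of the robot, y to its left, z up, the work surface at z = 0. Lengths are in m, angles in rad, forces in N, time in s.
With the tool pointing down it reaches from about 0.3 to 0.775 m from the base axis. Payload 14.6 kg.
Tool frame: the origin (TCP) lies midway between the tips of the shut fingers; the grasp point (between the pads) lies 19 mm behind it (ctrl.pinch_z is the z of the grasp point in the tool frame, in m); z points along the fingers, y is the line along which they close (so a half turn about z gives the same grasp; the last joint's range is limited). The gripper opens to 94 mm and grips with 3 to 60 N. Pads are 16 mm wide; open, the fingers measure 119 mm over their backs; the gripper's body (75 mm by 177 mm) begins 78 mm behind the grasp point.
Start: joints at [1.072, 0.3, 1.521, -0, 1.321, -0.067], TCP at [0.23, 0.5, 0.183] pointing down, gripper open.
Joint ranges: [-3.03, 3.03], [-0.79, 2.21], [0.23, 2.52], [-1.04, 4.18], [0, 3.07], [-2.55, 2.55]. Speed limits (rad/s): [2.22, 2.22, 2.57, 3.14, 3.14, 3.14].

## Interface

Orientations are given as [roll, pitch, yaw] about the fixed x, y, z axes, in that order (R = Rz(yaw) Ry(pitch) Rx(roll)).
In Python, from station import ctrl, camera, ticket gives the robot as it stands. The module is installed in compiled form; this text tells all that it offers.
- The arm moves only by the shell command python3 -m inch 'ROWS' [FORCE]. ROWS is text: rows parted by semicolons, each of 7 numbers parted by spaces: the opening, from -1 (shut) to 1 (fully open), then the shift along the tool's x, y, z in units of 0.03 m (1.0 is 0.03 m), then the turn, a rotation vector about the tool's x, y, z in units of 10 degrees (1.0 is 10 degrees). In form: grip dx dy dz rx ry rz; .... A call has 1 to 10 rows; each row shifts and turns the commanded pose from where the row before left it, along the tool's axes as they then stand; what a row does not reach is not made up. A row lasts 1/8 s, in which the tool goes at most 62.5 mm and 10.7 degrees, less where a joint would pass 70% of its speed; a pose out of reach is approached as far as the arm can. A call with a number of a shift or a turn outside -1 to 1 is refused whole. A call with a gripper value outside its range is refused whole. The fingers move at their own pace and stop on an object; FORCE is the grip in N (left out, the last holds). Time passes only in rows, so rows that do not move let the fingers close. It gives the time, the measured TCP pose, the force, the opening and the grip force at its end, in the units of the state.
- ctrl.get_obs(): the state, without advancing time (a new reading comes with each control period).
- camera(name): name is "side" or "top" or "wrist"; returns a dict with "img" (384x512x3 uint8, blue, green, red), "range_z" (384x512 float32, m along the optical axis (not along the pixel's ray), 0 where there is no reading), "intrinsics" (3x3 intrinsics, pixels), "view" (4x4, takes a point from world to camera coordinates). Camera axes: x right, y down, z forward; pixel columns grow to the right and rows downward; lengths in m; the calibration is good to about 2 mm. A picture is of the moment at which its call begins.
- ticket.hand_in(): hands the job in; it is judged then, once.
The state is a dict: "time_s": time; "qpos": joint angles; "joint_vel": joint speeds; "tau": joint torques, N m; "ee_pos": TCP position; "eef_rot": TCP orientation; "force": force on the tool from outside, world axes, zero at the start; "moment": the same for the moment, N m; "grip_width": finger opening in m; "grip_force": force on a finger pad.
Only numpy, scipy, OpenCV 4.12 (cv2) and the standard library are available. Lean on these libraries where they do the work, as an engineer would, in place of code of your own. Each camera call takes 0.05 s, during which the arm holds its last target. There are 200 camera calls.

## Working session

There is one attempt and no reset: what is moved stays moved. The work goes in short steps, Python scripts to look and compute and a shell command to move; the robot and the scene stay as the last step left them, time stands still between calls to the robot, and variables do not carry over. Pictures are saved under pics/ and viewed, at most 10 in all, crops included, and the job is handed in when it is done.

```bash
mkdir -p pics; cat > h.py <<'E'
import numpy as np, cv2
from station import ctrl, camera, ticket
def shot(n,save=None):
    c=camera(n)
    if save: cv2.imwrite('pics/'+save,c['img'])
    K=c['intrinsics'];T=np.linalg.inv(c['view']);z=c['range_z']
    v,u=np.mgrid[:384,:512]
    P=np.stack([(u-K[0,2])/K[0,0]*z,(v-K[1,2])/K[1,1]*z,z],-1)@T[:3,:3].T+T[:3,3]
    P[z<=0]=np.nan
    return c,P
E
python3 - <<'E'
from h import *
a,P=shot('top','top1.png');b,Q=shot('side','side1.png')
cv2.imwrite('pics/a.png',cv2.resize(a['img'],(800,600),interpolation=2))
np.savez('s1.npz',top=a['img'],P=P,side=b['img'],Q=Q)
for c in(a,b): T=np.linalg.inv(c['view']);print(T.round(3),c['intrinsics'])
print(ctrl.get_obs(),ctrl.pinch_z)
E
```

```text
[[-2.400e-02 -9.970e-01  7.800e-02  3.660e-01]
 [-1.000e+00  2.500e-02  9.000e-03  1.000e-03]
 [-1.100e-02 -7.800e-02 -9.970e-01  1.238e+00]
 [ 0.000e+00  0.000e+00  0.000e+00  1.000e+00]] [[390.13218086   0.         247.81991502]
 [  0.         390.13218086 192.69399201]
 [  0.           0.           1.        ]]
[[ 0.899 -0.287  0.332 -0.   ]
 [-0.439 -0.599  0.67  -0.904]
 [ 0.007 -0.747 -0.665  1.006]
 [ 0.     0.     0.     1.   ]] [[450.7950532    0.         266.26046282]
 [  0.         450.7950532  191.70951084]
 [  0.           0.           1.        ]]
{'time_s': 0.1, 'qpos': array([ 1.07240149e+00,  3.00404042e-01,  1.52152895e+00,  1.76613863e-05,
        1.32071935e+00, -6.65969130e-02]), 'joint_vel': array([ 1.43217016e-03, -8.34177486e-04, -1.97706196e-03,  7.97720169e-04,
        2.10501489e-03, -8.17401379e-05]), 'tau': array([ 6.10006646e-04, -5.32640147e+01, -3.53281975e+01,  7.09775789e-02,
        2.34594400e-02, -7.25219735e-06]), 'ee_pos': array([0.23004517, 0.49928305, 0.18244518]), 'eef_rot': array([-3.14053645e+00, -8.75893716e-05,  2.70979030e+00]), 'force': array([0.12462524, 0.27366214, 0.22422658]), 'moment': array([-0.02515638,  0.05267711,  0.01250601]), 'grip_force': 0.0, 'grip_width': 0.09389414980134161} -0.0188
```

View pics/a.png

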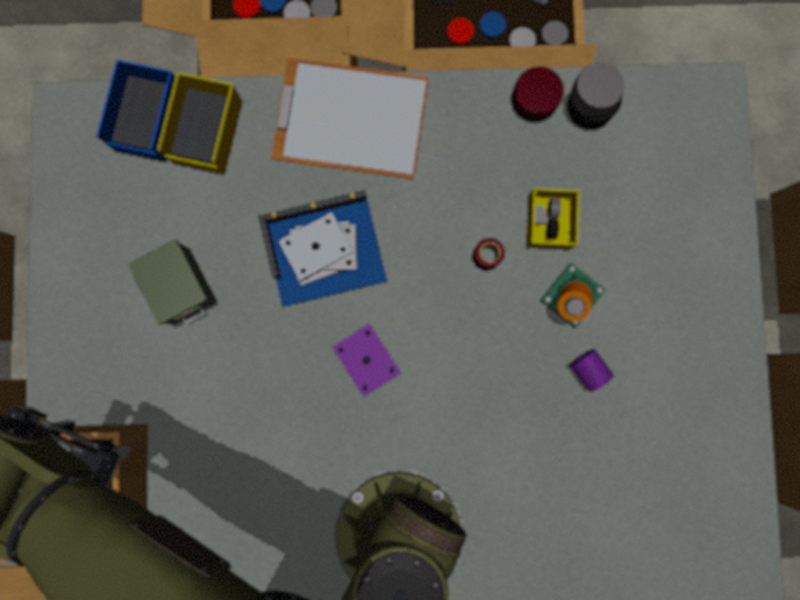

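View pics/side1.png

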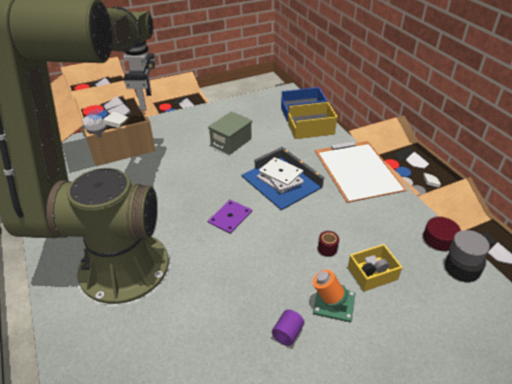

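The top view (800x600) shows the jig at about (325,250), with its fence corner at (265,215) at upper left. The plates are skewed at (317,245), and the spindle with the orange roll is at (573,297). The side view shows the roll at (328,287), leaning to upper left, and the look-alikes well clear of it. Next I'll measure the jig, plates, roll and spindle.

```bash
python3 - <<'E'
from h import *
d=np.load('s1.npz')
for n,p in(('top','P'),('side','Q')):
    im=d[n];P=d[p];hsv=cv2.cvtColor(im,cv2.COLOR_BGR2HSV);H,S,V=cv2.split(hsv);x,y,z=np.moveaxis(P,-1,0)
    reg=(x>.35)&(x<.65)&(y>.0)&(y<.3)
    blue=(abs(H.astype(int)-110)<12)&(S>120)&reg
    print(n,'blue z',np.nanmedian(z[blue]))
    r=cv2.minAreaRect(P[blue&(z<.02)][:,:2].astype(np.float32)*1000);print(r,cv2.boxPoints(r).round(1).tolist())
    f=reg&(z>.043)&(z<.056)&(V<120);r=cv2.minAreaRect(P[f][:,:2].astype(np.float32)*1000);print('fence',f.sum(),cv2.boxPoints(r).round(1).tolist())
    w=(S<60)&(V>140)&reg&(z>.012)&(z<.06)
    print('plate z',np.percentile(z[w],[2,25,50,75,98]).round(4))
    for lo,hi in((.039,.05),(.012,.05)):
        r=cv2.minAreaRect(P[w&(z>lo)&(z<hi)][:,:2].astype(np.float32)*1000);print('plates',r)
    reg2=(x>.25)&(x<.5)&(y<-.2)&(y>-.45)
    g=(abs(H.astype(int)-75)<20)&(S>80)&reg2&(z<.02)
    r=cv2.minAreaRect(P[g][:,:2].astype(np.float32)*1000);print('green',g.sum(),np.nanmedian(z[g]),r,cv2.boxPoints(r).round(1).tolist())
    o=(H>3)&(H<18)&(S>150)&reg2&(z>.02)
    print('orange',o.sum(),P[o].min(0),P[o].max(0),P[o].mean(0))
    st=(S<70)&reg2&(z>.08); print('tip',st.sum(),np.nanmean(P[st],0),np.nanmax(z[st]) if st.any() else 0)
a=d['top'];c=cv2.resize(np.hstack([a[115:205,150:260],a[150:240,320:430]]),None,fx=3.6,fy=3.6,interpolation=2);cv2.imwrite('pics/c.png',c)
s=d['side'];c=cv2.resize(np.hstack([s[140:215,230:340],s[250:325,290:400]]),None,fx=3.6,fy=3.6,interpolation=2);cv2.imwrite('pics/d.png',c)
E
```

```text
top blue z 0.00933569068171236
((566.49658203125, 137.5006561279297), (173.9492950439453, 215.35870361328125), 11.953812599182129) [[459.1000061035156, 224.8000030517578], [503.70001220703125, 14.100000381469727], [673.9000244140625, 50.20000076293945], [629.2999877929688, 260.8999938964844]]
fence 266 [[514.0, 238.89999389648438], [548.5, 91.19999694824219], [672.7999877929688, 120.19999694824219], [638.4000244140625, 267.8999938964844]]
plate z [0.0219 0.0384 0.0405 0.0424 0.0456]
plates ((575.0142211914062, 152.37457275390625), (89.07461547851562, 119.22217559814453), 25.642776489257812)
plates ((574.2583618164062, 144.2264862060547), (113.78707885742188, 148.18629455566406), 12.397689819335938)
green 140 0.011891151409705092 ((465.8900146484375, -360.8244323730469), (86.26201629638672, 95.15799713134766), 51.40205764770508) [[401.79998779296875, -364.8999938964844], [476.20001220703125, -424.20001220703125], [530.0, -356.79998779296875], [455.6000061035156, -297.3999938964844]]
orange 296 [ 0.41394194 -0.38657333  0.04514235] [ 0.4851204  -0.31035246  0.11396577] [ 0.45230095 -0.
[... 591 characters left out ...]
.504150390625, 165.60403442382812), (146.12425231933594, 167.56378173828125), 11.642411231994629)
plates ((583.5993041992188, 157.39462280273438), (153.16888427734375, 182.87596130371094), 11.642411231994629)
green 397 0.010826210935964253 ((455.9093017578125, -379.73321533203125), (54.07334899902344, 93.99290466308594), 49.86852264404297) [[402.6000061035156, -370.1000061035156], [474.3999938964844, -430.70001220703125], [509.29998779296875, -389.3999938964844], [437.3999938964844, -328.79998779296875]]
orange 513 [ 0.41308853 -0.38928562  0.03542136] [ 0.48293177 -0.31819285  0.11193239] [ 0.44419637 -0.36844617  0.08061365]
tip 119 [ 0.43642007 -0.34415674  0.10601218] 0.11794642484025208
```

```bash
python3 -c "
import cv2,numpy as np
cv2.imwrite('pics/cd.png',cv2.resize(np.vstack([cv2.imread('pics/c.png'),cv2.imread('pics/d.png')]),(792,594)))"
```

```text
(no output)
```

View pics/cd.png

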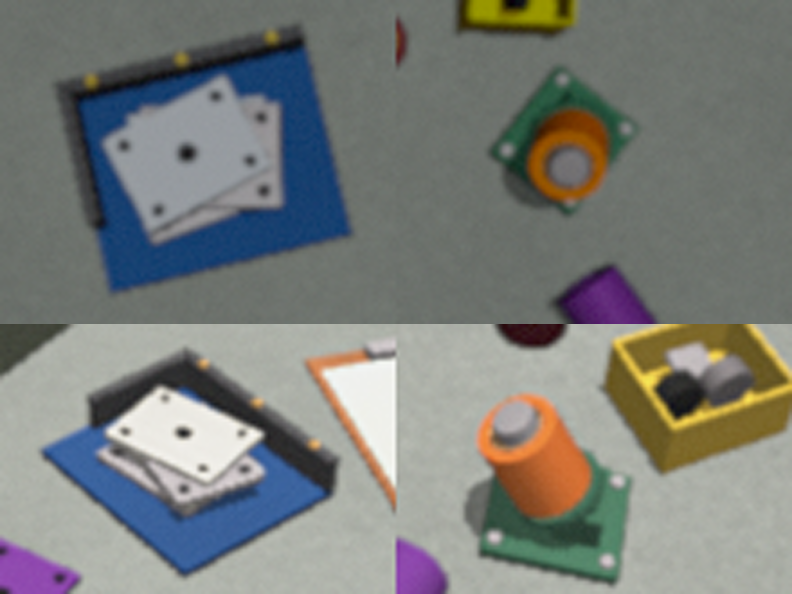

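The crops show the plates fanned toward the jig's -x/-y side, clear of both fences, and the roll leaning toward the robot and left. From the measurements, the jig origin is about (0.5985, 0.181) with yaw about 11.6°. I'll turn the tool and go to the -x side of the stack.

```bash
cat >> h.py <<'E'
from scipy.spatial.transform import Rotation as Ro
J=np.array([.5985,.181]);JY=np.deg2rad(11.6)
def rot(): return Ro.from_euler('xyz',ctrl.get_obs()['eef_rot']).as_matrix()
def jig(p):
    c,s=np.cos(JY),np.sin(JY);d=np.array(p)[:2]-J
    return np.array([c*d[0]+s*d[1],-s*d[0]+c*d[1]])
def unjig(p): 
    c,s=np.cos(JY),np.sin(JY);return J+[c*p[0]-s*p[1],s*p[0]+c*p[1]]
def go(pos,R):
    "total turn first (rotvec/10deg, tool axes), then shift in the turned tool axes / 30mm"
    o=ctrl.get_obs();R0=rot()
    print('turn',(np.rad2deg(Ro.from_matrix(R0.T@R).as_rotvec())/10).round(3),'shift after',(R.T@(np.array(pos)-o['ee_pos'])/.03).round(3))
def down(yaw): return Ro.from_euler('xyz',[np.pi,0,yaw]).as_matrix()
def st():
    o=ctrl.get_obs();print('t',o['time_s'],'jig',(jig(o['ee_pos'])*1000).round(1),'z',o['ee_pos'][2].round(4),'F',o['force'].round(1),'w',o['grip_width'].round(4))
E
python3 -m inch '0.4 0 0 0 0 0 -0.91; 0.4 0 0 0 0 0 -0.91;0.4 0 0 0 0 0 -0.91;0.4 0 0 0 0 0 -0.9;0.4 -.43 -.99 0 0 0 0;0.4 -.43 -.99 0 0 0 0;0.4 -.43 -.99 0 0 0 0;0.4 -.43 -.99 0 0 0 0;0.4 -.43 -.99 0 0 0 0;0.4 -.43 -.99 0 0 0 0'
python3 -m inch '0.4 -.43 -.99 0 0 0 0;0.4 -.43 -.99 0 0 0 0;0.4 -.43 -.99 0 0 0 0;0.4 -.43 -.99 0 0 0 0;0.4 -.43 -.99 0 0 0 0;0.4 -.43 -.99 0 0 0 0;0.4 -.43 -.99 0 0 0 0;0.4 0 0 0 0 0 0;0.4 0 0 0 0 0 0;0.4 0 0 0 0 0 0'
python3 -c "
from h import *
st();go([*unjig([-.115,-.031]),.0135],down(np.deg2rad(191.6)))"
```

```text
time_s: 1.35
ee_pos: [0.3421, 0.3394, 0.1827]
eef_rot: [-3.141, -0.0, -2.94]
force: [0.8, 0.2, -0.4]
grip_width: 0.0655
grip_force: 0.0
time_s: 2.6
ee_pos: [0.4714, 0.1555, 0.1829]
eef_rot: [3.142, -0.0, -2.939]
force: [0.9, 0.7, -0.1]
grip_width: 0.0665
grip_force: 0.0Traceback (most recent call last):
  File "<string>", line 3, in <module>
    st();go([*unjig([-.115,-.031]),.0135],down(np.deg2rad(191.6)))
    ~~^^
  File "h.py", line 25, in st
    o=ctrl.get_obs();print('t',o['time_s'],'jig',(jig(o['ee_pos'])*1000).round(1),'z',o['ee_pos'][2].round(4),'F',o['force'].round(1),'w',o['grip_width'].round(4))
                                                                                                                                          ^^^^^^^^^^^^^^^^^^^^^
AttributeError: 'float' object has no attribute 'round'
```

```bash
sed -i "s/o\['grip_width'\].round(4)/round(o['grip_width'],4)/" h.py
python3 -m inch '.4 -.24 -.53 0 0 0 0;.4 -.24 -.53 0 0 0 0;.4 0 0 .95 0 0 0;.4 0 0 .95 0 0 0;.4 0 0 .95 0 0 0;.4 0 0 .95 0 0 0;.4 0 0 .8 0 0 0;.4 0 0 .4 0 0 0;.4 0 0 .4 0 0 0;.4 0 0 .4 0 0 0'
python3 -c "
from h import *
st();go([*unjig([-.115,-.031]),.0135],down(np.deg2rad(191.6)))
a,P=shot('side');cv2.imwrite('pics/e.png',cv2.resize(a['img'][100:250,180:380],(800,600),interpolation=2))"
```

```text
time_s: 3.85
ee_pos: [0.4928, 0.1265, 0.0088]
eef_rot: [-3.142, 0.001, -2.94]
force: [0.4, -0.1, -0.0]
grip_width: 0.0656
grip_force: 0.0
t 3.85 jig [-114.5  -32.2] z 0.0088 F [ 0.4 -0.1 -0. ] w 0.0656
turn [-0.     0.005 -0.005] shift after [ 0.016  0.039 -0.158]
```

View pics/e.png

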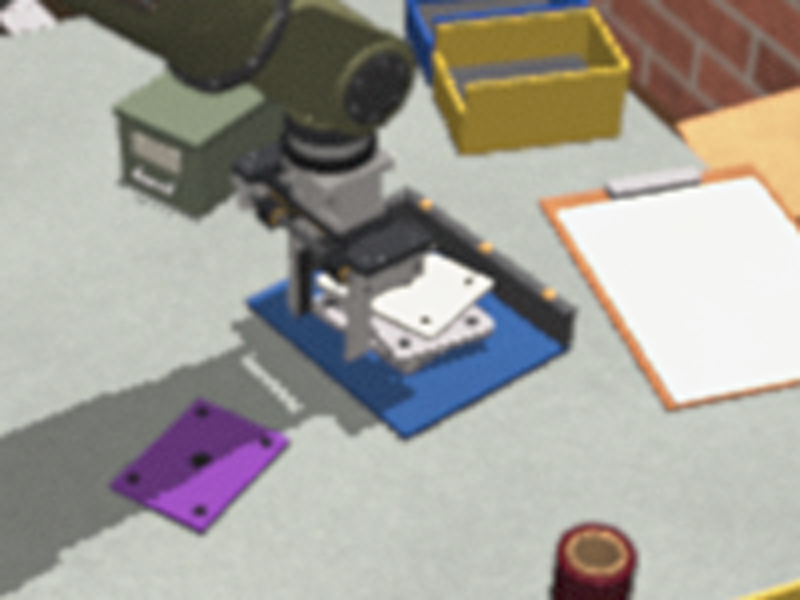

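The side view shows both fingers standing over the blue base, on the open side beside the stack, at (300,280) and (360,320). I'll lift 3.5 mm and push toward the back fence.

```bash
python3 -m inch '.4 0 0 -.12 0 0 0;.4 -.15 0 0 0 0 0;.4 -.15 0 0 0 0 0;.4 -.15 0 0 0 0 0;.4 -.15 0 0 0 0 0;.4 -.15 0 0 0 0 0;.4 -.15 0 0 0 0 0;.4 -.15 0 0 0 0 0;.4 -.15 0 0 0 0 0;.4 -.15 0 0 0 0 0'
python3 -c "
from h import *
st()"
```

```text
time_s: 5.15
ee_pos: [0.5323, 0.1347, 0.0125]
eef_rot: [3.142, -0.0, -2.94]
force: [-0.8, -0.2, -0.5]
grip_width: 0.0656
grip_force: 0.3
t 5.15 jig [-74.2 -32. ] z 0.0125 F [-0.8 -0.2 -0.5] w 0.0656
```

```bash
python3 -m inch '.4 -.12 0 0 0 0 0;.4 -.12 0 0 0 0 0;.4 -.12 0 0 0 0 0'
python3 -m inch '.4 -.08 0 0 0 0 0'
python3 -m inch '.4 -.06 0 0 0 0 0'
python3 -c "
from h import *
st()"
```

```text
time_s: 5.52
ee_pos: [0.5428, 0.1369, 0.0125]
eef_rot: [-3.142, -0.0, -2.94]
force: [-1.0, -0.2, 0.8]
grip_width: 0.066
grip_force: 0.4
time_s: 5.65
ee_pos: [0.5451, 0.1374, 0.0125]
eef_rot: [-3.142, -0.0, -2.94]
force: [-0.4, -0.1, 1.3]
grip_width: 0.0659
grip_force: 0.4
time_s: 5.78
ee_pos: [0.5468, 0.1377, 0.0125]
eef_rot: [-3.142, -0.0, -2.94]
force: [-0.3, 0.5, 0.1]
grip_width: 0.0658
grip_force: 0.4
t 5.775 jig [-59.3 -32. ] z 0.0125 F [-0.3  0.5  0.1] w 0.0658
```

```bash
for i in 1; do python3 -m inch '.4 -.06 0 0 0 0 0;.4 -.06 0 0 0 0 0'; python3 -m inch '.4 -.05 0 0 0 0 0'; python3 -m inch '.4 -.04 0 0 0 0 0';python3 -m inch '.4 -.04 0 0 0 0 0'; done
python3 -c "
from h import *
st()
a,P=shot('top');cv2.imwrite('pics/f.png',cv2.resize(np.hstack([a['img'][110:215,150:260],shot('side')[0]['img'][130:235,230:340]]),(800,380),interpolation=2))"
```

```text
time_s: 6.02
ee_pos: [0.5503, 0.1384, 0.0125]
eef_rot: [-3.142, -0.0, -2.94]
force: [-0.7, 0.5, 0.1]
grip_width: 0.0653
grip_force: 0.4
time_s: 6.15
ee_pos: [0.5516, 0.1387, 0.0125]
eef_rot: [-3.142, -0.0, -2.94]
force: [-6.2, -2.8, 1.8]
grip_width: 0.0658
grip_force: 3.2
time_s: 6.28
ee_pos: [0.5518, 0.1386, 0.0123]
eef_rot: [-3.141, -0.003, -2.939]
force: [-11.3, -4.2, 6.7]
grip_width: 0.0659
grip_force: 6.1
time_s: 6.4
ee_pos: [0.552, 0.1386, 0.0122]
eef_rot: [-3.141, -0.006, -2.939]
force: [-18.3, -7.1, 10.7]
grip_width: 0.0661
grip_force: 9.9
t 6.4 jig [-54.1 -32.2] z 0.0122 F [-18.3  -7.1  10.7] w 0.0661
```

View pics/f.png

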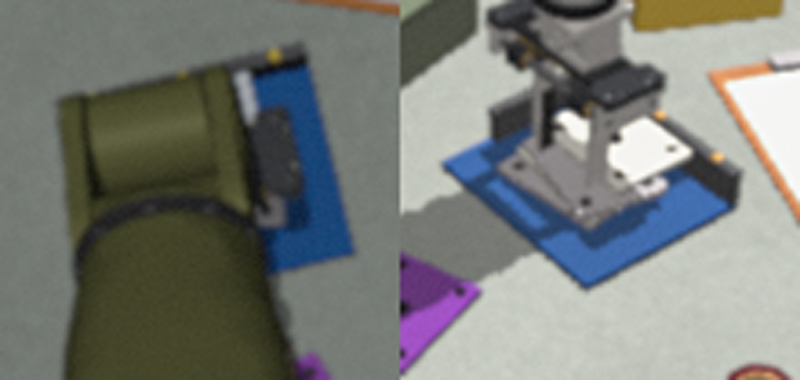

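The right half (side view) shows the upper plates at the fence, but the lowest plate stayed behind under the fingertips at about (555,180). So open fingertips sit higher than the TCP. I'll back off, find the base by touch, and push again lower.

```bash
python3 -m inch '.4 .2 0 0 0 0 0;.4 0.1 0 -.7 0 0 0;.4 .6 0 0 0 0 0;.4 .6 0 0 0 0 0;.4 .6 0 0 0 0 0;.4 0 0 .5 0 0 0;.4 0 0 .2 0 0 0;.4 0 0 .05 0 0 0;.4 0 0 0 0 0 0'
python3 -m inch '.4 0 0 .07 0 0 0;.4 0 0 0 0 0 0'
python3 -c "
from h import *
st()"
python3 -m inch '.4 0 0 .05 0 0 0;.4 0 0 0 0 0 0'
```

```text
time_s: 7.62
ee_pos: [0.4926, 0.1266, 0.0108]
eef_rot: [3.142, -0.0, -2.94]
force: [0.8, 0.6, 0.5]
grip_width: 0.066
grip_force: 0.0
time_s: 7.88
ee_pos: [0.4924, 0.1266, 0.0089]
eef_rot: [3.142, 0.0, -2.94]
force: [0.1, -0.0, -0.6]
grip_width: 0.0656
grip_force: 0.0
t 7.875 jig [-114.9  -32. ] z 0.0089 F [ 0.1 -0.  -0.6] w 0.0656
time_s: 8.12
ee_pos: [0.4923, 0.1266, 0.0074]
eef_rot: [-3.142, -0.0, -2.94]
force: [0.4, -0.5, -0.1]
grip_width: 0.0662
grip_force: 0.0
```

```bash
for i in 1; do python3 -m inch '.4 0 0 .05 0 0 0;.4 0 0 0 0 0 0'
python3 -m inch '.4 0 0 .05 0 0 0;.4 0 0 0 0 0 0'
python3 -m inch '.4 0 0 .05 0 0 0;.4 0 0 0 0 0 0'; done | grep -E 'pos|force'
```

```text
ee_pos: [0.4922, 0.1266, 0.0058]
force: [-0.5, 0.0, -0.3]
grip_force: 0.0
ee_pos: [0.4922, 0.1266, 0.0043]
force: [-0.6, 0.1, 0.5]
grip_force: 0.0
ee_pos: [0.4923, 0.1266, 0.0028]
force: [0.4, 0.3, 0.2]
grip_force: 0.0
```

```bash
for i in 1; do python3 -m inch '.4 0 0 .05 0 0 0;.4 0 0 0 0 0 0'
python3 -m inch '.4 0 0 .05 0 0 0;.4 0 0 0 0 0 0'
python3 -m inch '.4 0 0 .05 0 0 0;.4 0 0 0 0 0 0'; done | grep -E 'pos|force'
python3 -c "
from h import *
st()
a,P=shot('side');cv2.imwrite('pics/g.png',cv2.resize(a['img'][120:235,220:350],(800,700))[:600])"
```

```text
ee_pos: [0.4923, 0.1266, 0.0013]
force: [-0.5, -0.3, 0.1]
grip_force: 0.0
ee_pos: [0.4923, 0.1266, -0.0002]
force: [-0.2, 0.5, -0.2]
grip_force: 0.0
ee_pos: [0.4923, 0.1266, -0.0017]
force: [0.1, 0.6, 0.2]
grip_force: 0.0
t 9.625 jig [-115.  -32.] z -0.0017 F [0.1 0.6 0.2] w 0.0657
```

View pics/g.png

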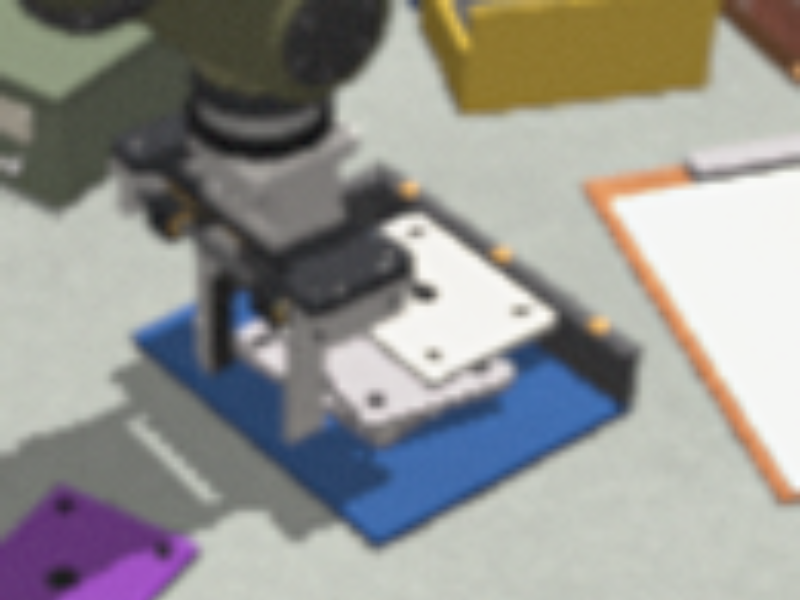

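The picture shows plate 4 at the back fence and the lower plates lagging behind. The fingertips at (215,370) and (300,440) are just above the blue base. I'll keep feeling downward.

```bash
for i in 1; do python3 -m inch '.4 0 0 .05 0 0 0;.4 0 0 0 0 0 0'
python3 -m inch '.4 0 0 .05 0 0 0;.4 0 0 0 0 0 0'
python3 -m inch '.4 0 0 .05 0 0 0;.4 0 0 0 0 0 0'; done | grep -E 'pos|force'
```

```text
ee_pos: [0.4923, 0.1266, -0.0031]
force: [0.3, 0.3, 0.2]
grip_force: 0.0
ee_pos: [0.4922, 0.1266, -0.0047]
force: [0.0, 0.5, -0.3]
grip_force: 0.0
ee_pos: [0.4922, 0.1266, -0.0062]
force: [0.3, -0.7, 0.3]
grip_force: 0.0
```

```bash
for i in 1; do python3 -m inch '.4 0 0 .05 0 0 0;.4 0 0 0 0 0 0'
python3 -m inch '.4 0 0 .05 0 0 0;.4 0 0 0 0 0 0'
python3 -m inch '.4 0 0 .05 0 0 0;.4 0 0 0 0 0 0'; done | grep -E 'pos|force'
python3 - <<'E'
from h import *
# heights of finger tips seen from side: grey pixels near fingers over the blue base
c,P=shot('side');x,y,z=np.moveaxis(P,-1,0)
jx=(np.cos(JY)*(x-J[0])+np.sin(JY)*(y-J[1]))*1e3;jy=(-np.sin(JY)*(x-J[0])+np.cos(JY)*(y-J[1]))*1e3
m=(jx>-126)&(jx<-100)&(jy<20)&(jy>-85)&(z>.013)&(z<.09)
for lo in range(-85,20,10):
    k=m&(jy>=lo)&(jy<lo+10)
    if k.sum()>3: print(lo,k.sum(),'zmin',z[k].min().round(4),'jx',jx[k].min().round(),jx[k].max().round())
E
```

```text
ee_pos: [0.4923, 0.1266, -0.0077]
force: [-0.2, -0.4, 0.0]
grip_force: 0.0
ee_pos: [0.4923, 0.1266, -0.0092]
force: [0.2, 0.3, -0.4]
grip_force: 0.0
ee_pos: [0.4923, 0.1266, -0.0107]
force: [-0.5, -0.8, 0.3]
grip_force: 0.0
-85 59 zmin 0.0217 jx -126.0 -105.0
-75 26 zmin 0.015 jx -125.0 -117.0
-5 92 zmin 0.0157 jx -126.0 -102.0
5 22 zmin 0.0194 jx -125.0 -105.0
```

```bash
for i in 1; do python3 -m inch '.4 0 0 .05 0 0 0;.4 0 0 0 0 0 0'
python3 -m inch '.4 0 0 .05 0 0 0;.4 0 0 0 0 0 0'; done | grep -E 'pos|force'
```

```text
ee_pos: [0.4923, 0.1266, -0.0121]
force: [-0.2, 0.3, 0.8]
grip_force: 0.0
ee_pos: [0.4925, 0.1266, -0.0124]
force: [-7.1, -1.5, 19.5]
grip_force: 9.8
```

The fingertips touched the base at TCP z = -12 mm, so at this opening they sit about 22 mm behind the TCP. I'll raise 3 mm and push.

```bash
for i in 1; do python3 -m inch '.4 0 0 -.1 0 0 0;.4 -.15 0 0 0 0 0;.4 -.15 0 0 0 0 0;.4 -.15 0 0 0 0 0;.4 -.15 0 0 0 0 0;.4 -.15 0 0 0 0 0;.4 -.15 0 0 0 0 0;.4 -.15 0 0 0 0 0;.4 -.15 0 0 0 0 0;.4 -.15 0 0 0 0 0'
python3 -m inch '.4 -.12 0 0 0 0 0;.4 -.1 0 0 0 0 0;.4 -.1 0 0 0 0 0'
python3 -m inch '.4 -.08 0 0 0 0 0'
python3 -m inch '.4 -.06 0 0 0 0 0'; done | grep -E 'pos|force'
python3 -c "
from h import *
st()"
```

```text
ee_pos: [0.5321, 0.1347, -0.0107]
force: [-3.6, -1.2, -0.0]
grip_force: 2.3
ee_pos: [0.5414, 0.1366, -0.0107]
force: [-5.0, -1.3, -1.5]
grip_force: 2.3
ee_pos: [0.5438, 0.1371, -0.0107]
force: [-4.8, -1.5, -2.0]
grip_force: 2.3
ee_pos: [0.5456, 0.1374, -0.0106]
force: [-4.4, -1.6, -1.7]
grip_force: 2.3
t 13.6 jig [-60.6 -32. ] z -0.0106 F [-4.4 -1.6 -1.7] w 0.0659
```

```bash
for i in 1; do python3 -m inch '.4 -.06 0 0 0 0 0;.4 -.06 0 0 0 0 0;.4 -.05 0 0 0 0 0'
python3 -m inch '.4 -.04 0 0 0 0 0'; python3 -m inch '.4 -.04 0 0 0 0 0'; python3 -m inch '.4 -.03 0 0 0 0 0';done | grep -E 'pos|force'
python3 -c "
from h import *
st()"
```

```text
ee_pos: [0.5503, 0.1384, -0.0106]
force: [-6.3, -2.2, 0.1]
grip_force: 3.7
ee_pos: [0.5514, 0.1386, -0.0106]
force: [-7.7, -3.2, 0.0]
grip_force: 3.8
ee_pos: [0.5516, 0.1386, -0.0106]
force: [-19.2, -6.1, 9.5]
grip_force: 10.0
ee_pos: [0.5516, 0.1386, -0.0107]
force: [-25.1, -7.2, 14.7]
grip_force: 13.0
t 14.35 jig [-54.5 -32.1] z -0.0107 F [-25.1  -7.2  14.7] w 0.0655
```

All plates are pressed against the back fence, with the force rising sharply at jig x = -54.5 mm. Next I'll lift, turn 90° and push toward the side fence.

```bash
for i in 1; do python3 -m inch '.4 .3 0 0 0 0 0;.4 0 0 -1 0 0 0;.4 0 0 -1 0 0 0;0 0 0 0 0 0 1;0 0 0 0 0 0 1;0 0 0 0 0 0 1;0 0 0 0 0 0 1;0 0 0 0 0 0 1;0 0 0 0 0 0 1;0 0 0 0 0 0 1'
python3 -m inch '0 0 0 0 0 0 1;0 0 0 0 0 0 1;0 -.8 .53 0 0 0 0;0 -.8 .53 0 0 0 0;0 -.8 .53 0 0 0 0;0 -.8 .53 0 0 0 0;0 0 0 .8 0 0 0;0 0 0 .4 0 0 0;0 0 0 0 0 0 0'
done | grep -E 'pos|force'
python3 -c "
from h import *
st();print(ctrl.get_obs()['eef_rot'],ctrl.get_obs()['qpos'])
c,P=shot('side');x,y,z=np.moveaxis(P,-1,0)
cv2.imwrite('pics/i.png',cv2.resize(c['img'][120:235,220:350],(800,700))[:600])"
```

```text
ee_pos: [0.5458, 0.1376, 0.0501]
force: [0.1, 0.2, -0.0]
grip_force: 0.0
ee_pos: [0.6262, 0.0563, 0.013]
force: [0.1, -0.0, 0.0]
grip_force: 0.0
t 16.725 jig [   2.1 -127.7] z 0.013 F [ 0.1 -0.   0. ] w 0.047
[-3.14101763e+00 -1.44476658e-04  1.77289679e+00] [ 3.13787098e-02  6.49230268e-01  1.42833467e+00  5.10905602e-05
  1.06461892e+00 -1.70746583e-01]
```

View pics/i.png

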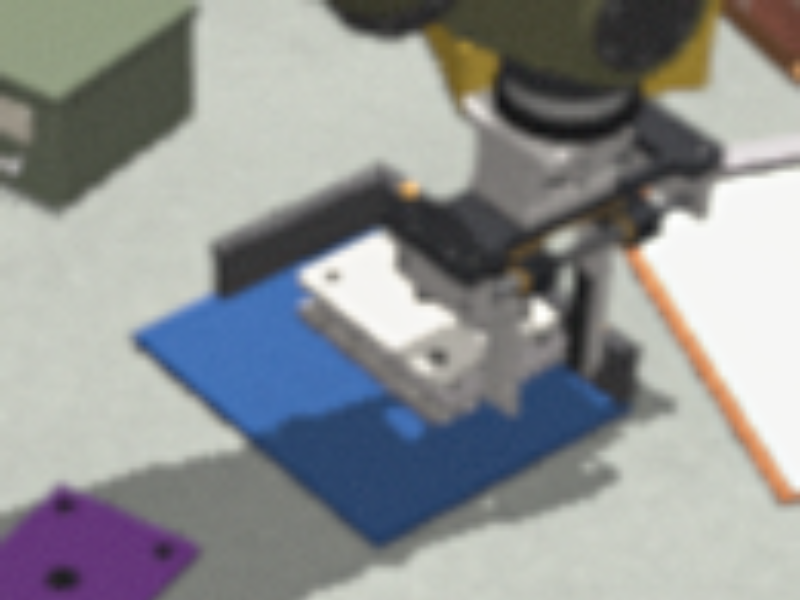

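The stack's front edges now line up parallel to the back fence ((305,300) to (450,410)), still offset from the side fence. The fingers are on its -y side, so I'll feel down again at this opening.

```bash
for i in 1; do python3 -m inch '0 0 -.05 .1 0 0 0;0 0 0 0 0 0 0'
python3 -m inch '0 0 0 .1 0 0 0;0 0 0 0 0 0 0'
python3 -m inch '0 0 0 .07 0 0 0;0 0 0 0 0 0 0'
python3 -m inch '0 0 0 .07 0 0 0;0 0 0 0 0 0 0'
python3 -m inch '0 0 0 .07 0 0 0;0 0 0 0 0 0 0';done | grep -E 'pos|^force'
```

```text
ee_pos: [0.6251, 0.0558, 0.0108]
force: [0.3, 0.1, 0.3]
ee_pos: [0.6249, 0.0557, 0.0073]
force: [-0.1, -0.2, 0.5]
ee_pos: [0.6249, 0.0557, 0.0051]
force: [0.1, -0.9, 0.3]
ee_pos: [0.6249, 0.0557, 0.003]
force: [-0.5, -0.3, 0.5]
ee_pos: [0.6249, 0.0557, 0.0009]
force: [0.5, -0.7, 0.1]
```

```bash
for i in 1; do python3 -m inch '0 0 0 .07 0 0 0;0 0 0 0 0 0 0'
python3 -m inch '0 0 0 .07 0 0 0;0 0 0 0 0 0 0'
python3 -m inch '0 0 0 .05 0 0 0;0 0 0 0 0 0 0';done | grep -E 'pos|^force'
```

```text
ee_pos: [0.6249, 0.0557, -0.0011]
force: [-0.1, 0.6, -0.3]
ee_pos: [0.6249, 0.0558, -0.0032]
force: [-0.4, -0.0, -0.9]
ee_pos: [0.6249, 0.0558, -0.0047]
force: [-0.3, 0.4, -0.1]
```

```bash
for i in 1; do python3 -m inch '0 0 0 .06 0 0 0;0 0 0 0 0 0 0'
python3 -m inch '0 0 0 .06 0 0 0;0 0 0 0 0 0 0'
python3 -m inch '0 0 0 .05 0 0 0;0 0 0 0 0 0 0';done | grep -E 'pos|^force'
```

```text
ee_pos: [0.6249, 0.0557, -0.0065]
force: [0.6, 0.3, -0.4]
ee_pos: [0.6249, 0.0557, -0.0084]
force: [0.1, -0.2, -0.2]
ee_pos: [0.6249, 0.0557, -0.0098]
force: [0.3, -0.1, 0.4]
```

The offset seems to be the same at this opening, so I'll push toward the side fence at this height.

```bash
for i in 1; do python3 -m inch '0 .15 0 0 0 0 0;0 .15 0 0 0 0 0;0 .15 0 0 0 0 0;0 .15 0 0 0 0 0;0 .15 0 0 0 0 0;0 .15 0 0 0 0 0;0 .15 0 0 0 0 0;0 .15 0 0 0 0 0;0 .15 0 0 0 0 0'
python3 -m inch '0 .1 0 0 0 0 0;0 .1 0 0 0 0 0'
python3 -m inch '0 .08 0 0 0 0 0'
python3 -m inch '0 .06 0 0 0 0 0'; done | grep -E 'pos|^force'
python3 -c "
from h import *
st()"
```

```text
ee_pos: [0.6168, 0.0956, -0.0097]
force: [-1.1, -3.8, -0.0]
ee_pos: [0.6156, 0.1014, -0.0097]
force: [-1.6, -4.3, 0.4]
ee_pos: [0.6151, 0.1037, -0.0097]
force: [-1.9, -5.0, -0.4]
ee_pos: [0.6148, 0.1054, -0.0097]
force: [-0.8, -4.4, 0.7]
t 21.15 jig [  0.8 -77.3] z -0.0097 F [-0.8 -4.4  0.7] w 0.047
```

```bash
for i in 1; do python3 -m inch '0 .06 0 0 0 0 0;0 .06 0 0 0 0 0;0 .06 0 0 0 0 0'
python3 -m inch '0 .05 0 0 0 0 0'; python3 -m inch '0 .05 0 0 0 0 0'; python3 -m inch '0 .04 0 0 0 0 0';done | grep -E 'pos|^force'
python3 -c "
from h import *
st()"
```

```text
ee_pos: [0.6137, 0.1108, -0.0097]
force: [-1.2, -4.4, -0.0]
ee_pos: [0.6134, 0.1123, -0.0097]
force: [-1.1, -3.7, -0.3]
ee_pos: [0.6131, 0.1137, -0.0097]
force: [-1.2, -4.1, -0.9]
ee_pos: [0.6131, 0.1141, -0.0097]
force: [1.4, -14.3, -0.8]
t 21.9 jig [  0.8 -68.4] z -0.0097 F [  1.4 -14.3  -0.8] w 0.0471
```

```bash
for i in 1; do python3 -m inch '0 .03 0 0 0 0 0'
python3 -m inch '0 -.4 0 0 0 0 0;0 -.6 0 -.6 0 0 0;0 -.7 0 -.9 0 0 0;0 -.9 0 -.9 0 0 0;0 -.9 0 -.9 0 0 0;0 -.9 0 0 0 0 0;0 -.9 0 0 0 0 0'; done | grep -E 'pos|^force'
python3 - <<'E'
from h import *
st()
a,P=shot('top','top2.png');b,Q=shot('side','side2.png')
im=a['img'];H,S,V=cv2.split(cv2.cvtColor(im,cv2.COLOR_BGR2HSV));x,y,z=np.moveaxis(P,-1,0)
w=(S<60)&(V>140)&(x>.45)&(x<.7)&(y>.05)&(y<.28)&(z>.012)&(z<.06)
print(w.sum(),cv2.minAreaRect(P[w][:,:2].astype(np.float32)*1000))
cv2.imwrite('pics/j.png',cv2.resize(np.hstack([im[100:205,140:250],b['img'][130:235,230:340]]),(800,380),interpolation=2))
E
```

```text
ee_pos: [0.6131, 0.1141, -0.0096]
force: [1.0, -18.5, -0.3]
ee_pos: [0.6453, -0.0416, 0.0914]
force: [-0.2, -0.3, 0.7]
t 22.9 jig [   1.  -227.5] z 0.0914 F [-0.2 -0.3  0.7] w 0.0468
1012 ((597.69384765625, 183.26805114746094), (89.17636108398438, 119.45109558105469), 12.135307312011719)
```

View pics/j.png

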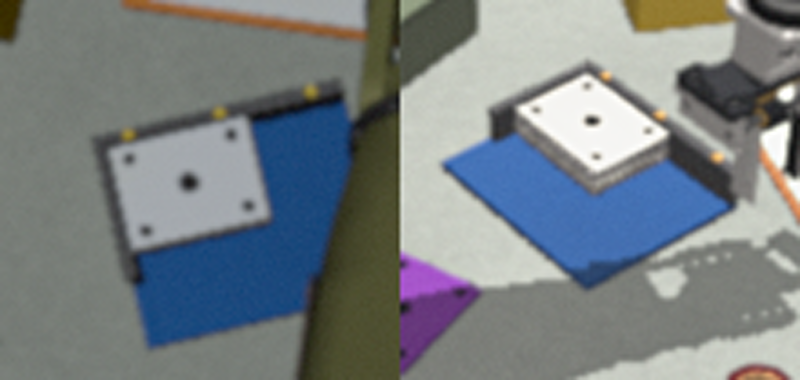

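Both halves show one neat block (89 x 119 mm outline) against both fences. I'll give it one last tap toward the back fence to be sure the y push opened no gap.

```bash
for i in 1; do python3 -m inch '.4 0 0 0 0 0 -1;.4 0 0 0 0 0 -1;.4 0 0 0 0 0 -1;.4 0 0 0 0 0 -1;.4 0 0 0 0 0 -1;.4 0 0 0 0 0 -1;.4 0 0 0 0 0 -1;.4 0 0 0 0 0 -1;.4 0 0 0 0 0 -1;.4 .3 .9 0 0 0 0'
python3 -m inch '.4 .34 .95 0 0 0 0;.4 .34 .95 0 0 0 0;.4 .34 .95 0 0 0 0;.4 .34 .95 0 0 0 0;.4 .34 .95 0 0 0 0;.4 .34 .95 0 0 0 0;.4 .34 .95 0 0 0 0;.4 0 0 .9 0 0 0;.4 0 0 .9 0 0 0;.4 0 0 0 0 0 0'; done | grep -E 'pos|^force|rot'
python3 -c "
from h import *
st()"
```

```text
ee_pos: [0.6307, -0.0158, 0.0902]
eef_rot: [3.142, 0.001, -2.938]
force: [-0.9, 0.5, -0.0]
ee_pos: [0.5195, 0.1659, 0.0348]
eef_rot: [3.141, -0.002, -2.94]
force: [0.1, -0.5, -0.6]
t 25.5 jig [-80.4   1. ] z 0.0348 F [ 0.1 -0.5 -0.6] w 0.0658
```

```bash
for i in 1; do python3 -m inch '.4 0 0 .75 0 0 0;.4 0 0 .5 0 0 0;.4 0 0 .25 0 0 0;.4 0 0 0 0 0 0;.4 -.3 0 0 0 0 0;.4 -.3 0 0 0 0 0;.4 -.1 0 0 0 0 0;.4 -.06 0 0 0 0 0'; python3 -m inch '.4 -.05 0 0 0 0 0';python3 -m inch '.4 -.05 0 0 0 0 0';  done | grep -E 'pos|^force'
python3 -c "
from h import *
st()"
```

```text
ee_pos: [0.543, 0.1703, -0.0097]
force: [-0.2, 0.8, -0.4]
ee_pos: [0.5443, 0.1706, -0.0097]
force: [-0.4, 0.8, -0.1]
ee_pos: [0.5446, 0.1706, -0.0099]
force: [-12.5, -3.2, 7.2]
t 26.75 jig [-54.9   0.7] z -0.0099 F [-12.5  -3.2   7.2] w 0.0656
```

```bash
python3 -m inch '.4 -.03 0 0 0 0 0;.4 .4 0 0 0 0 0;.4 .5 0 -.7 0 0 0;.4 .3 0 -1 0 0 0;.9 0 0 -1 0 0 0;.9 0 0 -1 0 0 0' | grep pos
python3 - <<'E'
from h import *
from scipy.optimize import least_squares
D=np.load('s1.npz')
for ang in (139.5,141):
  th=np.deg2rad(ang);d=np.array([.5*np.cos(th),.5*np.sin(th),.866]);e1=np.array([-np.sin(th),np.cos(th),0]);e2=np.cross(d,e1)
  for n,p in(('top','P'),('side','Q')):
    im=D[n];P=D[p];H,S,V=cv2.split(cv2.cvtColor(im,cv2.COLOR_BGR2HSV));x,y,z=np.moveaxis(P,-1,0)
    o=((H>3)&(H<18)&(S>150)&(x>.38)&(x<.52)&(y<-.28)&(y>-.42)&(z>.02)).astype(np.uint8)
    er=cv2.erode(o,np.ones((3,3)))>0
    X=P[er];s=X@d;smax=np.percentile(s,98)
    k=s<smax-.006;uv=np.c_[X@e1,X@e2][k]
    f=least_squares(lambda c:np.hypot(*(uv-c).T)-.03,np.median(uv,0),loss='soft_l1',f_scale=.002)
    c=f.x;top=c[0]*e1+c[1]*e2+smax*d
    print(ang,n,k.sum(),'res',np.std(np.hypot(*(uv-c).T)-.03).round(4),'s',np.percentile(s,[50,90,98]).round(4),'topcentre',top.round(4),'footcentre on flange',(top-.064*d).round(4),'axis at z=.012',(top-d*(top[2]-.012)/d[2]).round(4))
E
```

```text
ee_pos: [0.511, 0.1638, 0.1025]
139.5 top 79 res 0.0018 s [-0.1978 -0.1909 -0.1893] topcentre [ 0.4367 -0.3364  0.0993] footcentre on flange [ 0.4611 -0.3571  0.0439] axis at z=.012 [ 0.4751 -0.3691  0.012 ]
139.5 side 301 res 0.006 s [-0.2189 -0.1957 -0.1928] topcentre [ 0.4276 -0.3914  0.1119] footcentre on flange [ 0.452  -0.4122  0.0565] axis at z=.012 [ 0.4715 -0.4289  0.012 ]
141 top 79 res 0.0018 s [-0.1982 -0.1915 -0.1897] topcentre [ 0.4366 -0.3366  0.0992] footcentre on flange [ 0.4615 -0.3568  0.0438] axis at z=.012 [ 0.4757 -0.3683  0.012 ]
141 side 301 res 0.006 s [-0.2189 -0.1957 -0.1928] topcentre [ 0.4275 -0.3919  0.1116] footcentre on flange [ 0.4524 -0.412   0.0562] axis at z=.012 [ 0.4722 -0.4281  0.012 ]
```

```bash
python3 - <<'E'
from h import *
from scipy.optimize import least_squares
D=np.load('s1.npz')
for ang in (140.3,):
  th=np.deg2rad(ang);d=np.array([.5*np.cos(th),.5*np.sin(th),.866]);e1=np.array([-np.sin(th),np.cos(th),0]);e2=np.cross(d,e1)
  UV=[]
  for n,p in(('top','P'),('side','Q')):
    im=D[n];P=D[p];H,S,V=cv2.split(cv2.cvtColor(im,cv2.COLOR_BGR2HSV));x,y,z=np.moveaxis(P,-1,0)
    o=((H>3)&(H<18)&(S>150)&(x>.38)&(x<.52)&(y<-.28)&(y>-.42)&(z>.02)).astype(np.uint8)
    X=P[cv2.erode(o,np.ones((3,3)))>0];s=X@d;smax=np.percentile(s,97)
    k=s<smax-.008;UV.append(np.c_[X@e1,X@e2][k])
    # annulus centre: whole top disc (ring + spindle) = enclosing circle of ring
    r=X[~k];q=np.c_[r@e1,r@e2].astype(np.float32)
    (cx,cy),R=cv2.minEnclosingCircle(q*1000);print(n,'ring',R,(cx/1e3*e1+cy/1e3*e2+smax*d).round(4))
    for uv in (UV[-1],np.vstack(UV)):
      c=least_squares(lambda c:np.hypot(*(uv-c).T)-.03,np.array([.436,-.339,.1])@np.c_[e1,e2],loss='soft_l1',f_scale=.002).x
      t=c[0]*e1+c[1]*e2+smax*d
      print(n,len(uv),'res',np.std(np.hypot(*(uv-c).T)-.03).round(4),'smax',smax.round(4),'top',t.round(4),'axis z=.012',(t-d*(t[2]-.012)/d[2]).round(4))
  B=np.array([.466,-.361,.012]);
E
```

```text
top ring 27.234220504760742 [ 0.4404 -0.3371  0.1009]
top 70 res 0.0011 smax -0.1897 top [ 0.4368 -0.3367  0.0991] axis z=.012 [ 0.4755 -0.3688  0.012 ]
top 70 res 0.0011 smax -0.1897 top [ 0.4368 -0.3367  0.0991] axis z=.012 [ 0.4755 -0.3688  0.012 ]
side ring 27.30770492553711 [ 0.4373 -0.3465  0.0986]
side 284 res 0.0014 smax -0.1936 top [ 0.4391 -0.3399  0.0969] axis z=.012 [ 0.4768 -0.3712  0.012 ]
side 354 res 0.0014 smax -0.1936 top [ 0.4385 -0.3398  0.0966] axis z=.012 [ 0.4761 -0.3709  0.012 ]
```

```bash
cat >> h.py <<'E'
th=np.deg2rad(140.3);d=np.array([.5*np.cos(th),.5*np.sin(th),.866]);e1=np.array([-np.sin(th),np.cos(th),0])
top=np.array([.4385,-.339,.098])
def Rg(s=1): y=s*e1;z=-d/np.linalg.norm(d);return np.c_[np.cross(y,z),y,z]
E
python3 -c "
from h import *
st();o=ctrl.get_obs();print(o['qpos'].round(2))
for s in(1,-1): print(s);go(top+.02*d,Rg(s))"
```

```text
t 27.5 jig [-89.2   0.8] z 0.1025 F [ 0.3  0.9 -0.2] w 0.0824
[ 0.24  0.35  1.65  0.    1.14 -1.53]
1
turn [  3.351   1.612 -12.521] shift after [ 7.587 14.439  3.886]
-1
turn [ 1.343 -2.792  5.004] shift after [ -7.587 -14.439   3.886]
```

```bash
for i in 1; do python3 -m inch '.9 0 0 -1 0 0 0;.9 0 0 -1 0 0 0;.9 0 0 -.6 0 0 0;.9 0 0 0 .224 -.465 .834;.9 0 0 0 .224 -.465 .834;.9 0 0 0 .224 -.465 .834;.9 0 0 0 .224 -.465 .834;.9 0 0 0 .224 -.465 .834;.9 0 0 0 .224 -.465 .834;.9 -.3 -.8 0 0 0 0'; done | grep -E 'pos|^force|rot'
python3 -c "
from h import *
st();o=ctrl.get_obs();print(o['qpos'].round(2))
go(top+.02*d,Rg(-1))"
```

```text
ee_pos: [0.5012, 0.1414, 0.1829]
eef_rot: [-3.141, 0.523, 2.448]
force: [0.9, -0.5, 0.7]
t 28.75 jig [-103.2  -19.2] z 0.1829 F [ 0.9 -0.5  0.7] w 0.0895
[ 0.46  0.13  1.83 -0.56  1.04 -0.16]
turn [-0.003 -0.001 -0.003] shift after [ -6.051 -13.657   6.095]
```

```bash
for i in 1; do python3 -m inch '.9 -.43 -.97 0 0 0 0;.9 -.43 -.97 0 0 0 0;.9 -.43 -.97 0 0 0 0;.9 -.43 -.97 0 0 0 0;.9 -.43 -.97 0 0 0 0;.9 -.43 -.97 0 0 0 0;.9 -.43 -.97 0 0 0 0;.9 -.43 -.97 0 0 0 0;.9 -.43 -.97 0 0 0 0;.9 -.43 -.97 0 0 0 0'
python3 -m inch '.9 -.43 -.97 0 0 0 0;.9 -.43 -.97 0 0 0 0;.9 -.43 -.97 0 0 0 0;.9 -.43 -.97 0 0 0 0;.9 0 0 .9 0 0 0;.9 0 0 .9 0 0 0;.9 0 0 .9 0 0 0;.9 0 0 .9 0 0 0;.9 0 0 .9 0 0 0;.9 0 0 0 0 0 0'; done | grep -E 'pos|^force|rot'
python3 -c "
from h import *
st();o=ctrl.get_obs();print(o['qpos'].round(2))
go(top+.02*d,Rg(-1))
c=camera('wrist')
b,Q=shot('side');cv2.imwrite('pics/k.png',np.hstack([cv2.resize(c['img'],(400,300)),cv2.resize(b['img'][210:345,260:440],(400,300),interpolation=2)]))"
```

```text
ee_pos: [0.4015, -0.1556, 0.2489]
eef_rot: [-3.141, 0.524, 2.449]
force: [0.5, -0.0, -0.3]
ee_pos: [0.4135, -0.3156, 0.1559]
eef_rot: [-3.141, 0.52, 2.449]
force: [-0.1, 0.3, 0.2]
t 31.25 jig [-281.1 -449.2] z 0.1559 F [-0.1  0.3  0.2] w 0.0894
[-0.73 -0.02  2.05  0.03  0.59 -1.64]
turn [-0.004 -0.02   0.002] shift after [-0.023 -0.068  1.576]
```

View pics/k.png

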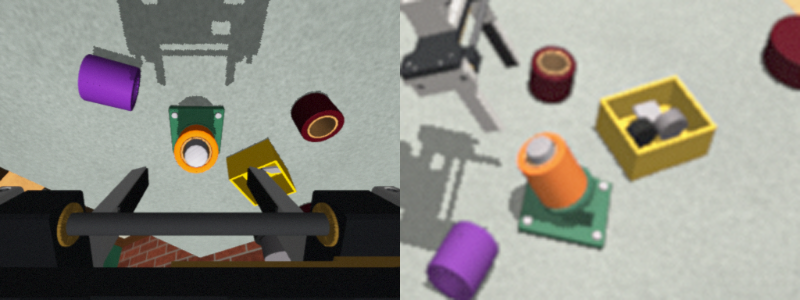

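The wrist view shows the orange roll at (197,152), centred between the fingers at (140,175) and (255,175), with the stand square to the tool. The side view shows the fingers up-axis and clear of the roll. I'll refine the axis from the wrist depth.

```bash
python3 - <<'E'
from h import *
c,P=shot('wrist','w.png');H,S,V=cv2.split(cv2.cvtColor(c['img'],cv2.COLOR_BGR2HSV));x,y,z=np.moveaxis(P,-1,0)
near=(np.linalg.norm(P-top,axis=-1)<.08)
o=((H>3)&(H<20)&(S>150)&near&(z>.05)).astype(np.uint8);er=cv2.erode(o,np.ones((3,3)))>0
e2=np.cross(d,e1);X=P[er];s=X@d;sm=np.percentile(s,95);k=abs(s-sm)<.004
q=np.c_[X[k]@e1,X[k]@e2].astype(np.float32)*1000
(a,b),R=cv2.minEnclosingCircle(q);t=a/1e3*e1+b/1e3*e2+sm*d;print(k.sum(),R,'top',t.round(4))
A=np.c_[X[k],np.ones(k.sum())];n=np.linalg.svd(X[k]-X[k].mean(0))[2][2];print('normal',(n*np.sign(n[2])).round(3),'d',d.round(3))
sp=(S<60)&near&(P@d>sm+.006);pp=P[sp];print('spindle disc',sp.sum(),np.median(pp,0).round(4),'expect',(t+.012*d).round(4))
print('old',top);go(t+.02*d,Rg(-1));go(t-.062*d,Rg(-1))
E
```

```text
836 28.49858283996582 top [ 0.4373 -0.3384  0.0967]
normal [-0.386  0.326  0.863] d [-0.385  0.319  0.866]
spindle disc 701 [ 0.4351 -0.3365  0.1076] expect [ 0.4327 -0.3346  0.1071]
old [ 0.4385 -0.339   0.098 ]
turn [-0.004  0.004  0.003] shift after [ 0.099 -0.077  1.657]
turn [-0.004  0.004  0.003] shift after [ 0.099 -0.077  4.39 ]
```

The wrist measurement agrees with the earlier one to about 1 mm and 0.4°. I'll go down the axis and grip.

```bash
for i in 1; do python3 -m inch '.9 .06 -.06 .9 0 0 0;.9 0 0 .9 0 0 0;.9 0 0 .9 0 0 0;.9 0 0 .7 0 0 0;.9 0 0 .5 0 0 0;.9 0 0 .4 0 0 0;.9 0 0 0 0 0 0'
python3 -m inch '-.5 0 0 0 0 0 0;-.5 0 0 0 0 0 0;-.5 0 0 0 0 0 0;-.5 0 0 0 0 0 0;-.5 0 0 0 0 0 0' 25;done | grep -vE 'time'
```

```text
ee_pos: [0.4612, -0.3577, 0.0449]
eef_rot: [-3.141, 0.523, 2.449]
force: [-0.4, -1.0, 0.6]
grip_width: 0.0891
grip_force: 0.0
ee_pos: [0.4612, -0.3577, 0.0451]
eef_rot: [-3.141, 0.523, 2.449]
force: [-4.3, 3.6, 5.5]
grip_width: 0.0612
grip_force: 25.0
```

```bash
python3 - <<'E'
from h import *
st();b,Q=shot('side');cv2.imwrite('pics/l.png',cv2.resize(b['img'][210:345,260:440],(640,480),interpolation=2))
E
```

```text
t 32.9 jig [-242.8 -500.1] z 0.0451 F [-4.3  3.6  5.5] w 0.0612
```

View pics/l.png

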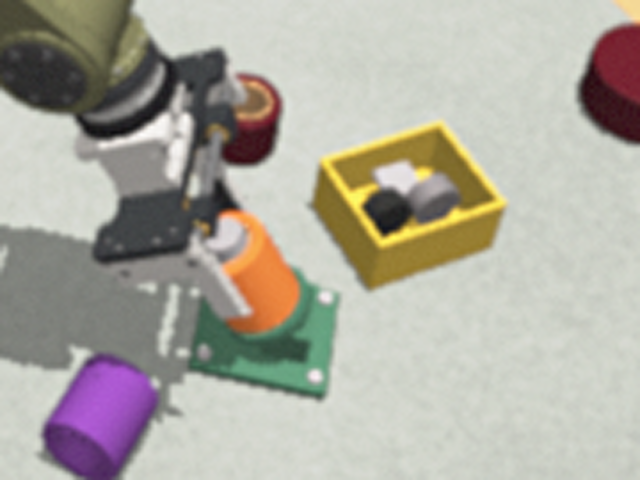

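The grip is good: the width is 61 mm on the roll, with the pads on its upper half at (235,290). Now I'll slide up along the axis while watching the force.

```bash
for i in 1; do python3 -m inch '-.5 0 0 -.1 0 0 0;-.5 0 0 -.2 0 0 0;-.5 0 0 -.3 0 0 0'
python3 -m inch '-.5 0 0 -.4 0 0 0;-.5 0 0 -.4 0 0 0'
python3 -m inch '-.5 0 0 -.4 0 0 0;-.5 0 0 -.4 0 0 0'
python3 -m inch '-.5 0 0 -.4 0 0 0;-.5 0 0 -.4 0 0 0'
python3 -m inch '-.5 0 0 -.4 0 0 0;-.5 0 0 -.4 0 0 0;-.5 0 0 0 0 0 0';done | grep -vE 'time|rot'
```

```text
ee_pos: [0.4542, -0.3519, 0.0609]
force: [3.4, -3.3, -2.2]
grip_width: 0.0605
grip_force: 25.0
ee_pos: [0.4448, -0.344, 0.082]
force: [2.8, -2.5, -1.8]
grip_width: 0.0607
grip_force: 25.0
ee_pos: [0.4355, -0.3363, 0.1028]
force: [2.7, -1.7, -2.3]
grip_width: 0.0609
grip_force: 25.0
ee_pos: [0.426, -0.3284, 0.1231]
force: [0.5, 0.4, -0.8]
grip_width: 0.0604
grip_force: 25.0
ee_pos: [0.4175, -0.3213, 0.1446]
force: [0.1, -0.8, -1.2]
grip_width: 0.061
grip_force: 25.0
```

The roll is off the spindle: it has moved 115 mm and the force has dropped to its weight. I'll turn upright and carry it over the stack.

```bash
python3 - <<'E'
from h import *
y=-e1;z=np.array([0,0,-1.]);R=np.c_[np.cross(y,z),y,z]
st();print(ctrl.get_obs()['qpos'].round(2));go([.598,.182,.2],R)
E
```

```text
t 34.45 jig [-278.3 -455.7] z 0.1446 F [ 0.1 -0.8 -1.2] w 0.061
[-0.74  0.01  2.05  0.04  0.56 -1.64]
turn [-5.000e-03  3.005e+00  1.000e-03] shift after [ 6.087 16.753 -1.848]
```

```bash
for i in 1; do python3 -m inch '-.5 0 0 -.7 0 0 0;-.5 0 0 0 0 1 0;-.5 0 0 0 0 1 0;-.5 0 0 0 0 1 0;-.5 .36 .98 -.07 0 0 0;-.5 .36 .98 -.07 0 0 0;-.5 .36 .98 -.07 0 0 0;-.5 .36 .98 -.07 0 0 0;-.5 .36 .98 -.07 0 0 0;-.5 .36 .98 -.07 0 0 0'
python3 -m inch '-.5 .36 .98 -.07 0 0 0;-.5 .36 .98 -.07 0 0 0;-.5 .36 .98 -.07 0 0 0;-.5 .36 .98 -.07 0 0 0;-.5 .36 .98 0 0 0 0;-.5 .36 .98 0 0 0 0;-.5 .36 .98 0 0 0 0;-.5 .36 .98 0 0 0 0;-.5 .36 .98 0 0 0 0;-.5 .36 .98 0 0 0 0'; done | grep -vE 'time'
python3 - <<'E'
from h import *
y=-e1;z=np.array([0,0,-1.]);R=np.c_[np.cross(y,z),y,z]
st();go([.598,.182,.1],R)
p=ctrl.get_obs()['ee_pos']
for n in('side','top'):
    c,P=shot(n,n+'4.png');H,S,V=cv2.split(cv2.cvtColor(c['img'],cv2.COLOR_BGR2HSV))
    o=((H>3)&(H<20)&(S>150)&(np.linalg.norm(P-p,axis=-1)<.09)).astype(np.uint8)
    X=P[cv2.erode(o,np.ones((3,3)))>0]
    if len(X): print(n,len(X),'rel TCP',(X.min(0)-p).round(4),(X.max(0)-p).round(4),'med',(np.median(X,0)-p).round(4))
E
```

```text
ee_pos: [0.4725, -0.1365, 0.1739]
eef_rot: [-3.141, -0.001, 2.449]
force: [-0.0, -0.4, -2.5]
grip_width: 0.0606
grip_force: 25.0
ee_pos: [0.5772, 0.1588, 0.1818]
eef_rot: [-3.14, -0.001, 2.449]
force: [-0.7, 0.3, -0.4]
grip_width: 0.0608
grip_force: 25.0
t 36.95 jig [-25.3 -17.5] z 0.1818 F [-0.7  0.3 -0.4] w 0.0608
turn [-0.009 -0.006  0.001] shift after [-0.039  1.039  2.725]
side 106 rel TCP [-0.0265 -0.0372  0.002 ] [ 0.0214 -0.0172  0.0596] med [ 0.0022 -0.0291  0.0289]
```

```bash
for i in 1; do python3 -m inch '-.5 -.04 .5 0 0 0 0;-.5 -.04 .54 0 0 0 0;-.5 0 0 .9 0 0 0;-.5 0 0 .9 0 0 0;-.5 0 0 .8 0 0 0;-.5 0 0 .7 0 0 0;-.5 0 0 .5 0 0 0;-.5 0 0 .3 0 0 0;-.5 0 0 0 0 0 0;-.5 0 0 0 0 0 0'
python3 -m inch '-.5 0 0 .08 0 0 0;-.5 0 0 0 0 0 0'
python3 -m inch '-.5 0 0 .06 0 0 0;-.5 0 0 0 0 0 0'; done | grep -vE 'time|grip'
python3 - <<'E'
from h import *
p=ctrl.get_obs()['ee_pos'];st();y=-e1;z=np.array([0,0,-1.]);R=np.c_[np.cross(y,z),y,z];go([.598,.182,.046],R)
E
```

```text
ee_pos: [0.5989, 0.1803, 0.0602]
eef_rot: [3.142, 0.0, 2.449]
force: [0.1, 0.2, -1.4]
ee_pos: [0.5986, 0.1802, 0.0571]
eef_rot: [-3.141, -0.001, 2.449]
force: [0.1, 0.1, -0.8]
ee_pos: [0.5985, 0.1802, 0.0551]
eef_rot: [-3.141, -0.001, 2.449]
force: [0.9, 0.3, -2.0]
t 38.8 jig [-0.2 -0.8] z 0.0551 F [ 0.9  0.3 -2. ] w 0.0607
turn [-0.006 -0.004  0.   ] shift after [0.051 0.037 0.303]
```

```bash
for i in 1; do python3 -m inch '-.5 .03 .05 .1 0 0 0;-.5 0 0 0.06 0 0 0;-.5 0 0 0 0 0 0'
python3 -m inch '-.5 0 0 .05 0 0 0;-.5 0 0 0 0 0 0'
python3 -m inch '-.5 0 0 .04 0 0 0;-.5 0 0 0 0 0 0'
python3 -m inch '-.5 0 0 .04 0 0 0;-.5 0 0 0 0 0 0'; done | grep -vE 'time|grip'
```

```text
ee_pos: [0.5987, 0.1819, 0.0502]
eef_rot: [-3.14, -0.001, 2.449]
force: [-1.3, 0.1, -1.0]
ee_pos: [0.5988, 0.1819, 0.0488]
eef_rot: [-3.141, -0.001, 2.449]
force: [0.4, -0.3, -1.3]
ee_pos: [0.5988, 0.1819, 0.0476]
eef_rot: [-3.141, -0.001, 2.449]
force: [-0.1, -0.3, -1.6]
ee_pos: [0.5988, 0.1819, 0.0465]
eef_rot: [-3.141, -0.001, 2.449]
force: [1.0, -0.3, -1.5]
```

```bash
for i in 1; do python3 -m inch '-.5 0 0 .03 0 0 0;-.5 0 0 0 0 0 0'
python3 -m inch '-.5 0 0 .03 0 0 0;-.5 0 0 0 0 0 0'
python3 -m inch '-.5 0 0 .03 0 0 0;-.5 0 0 0 0 0 0'
python3 -m inch '-.5 0 0 .03 0 0 0;-.5 0 0 0 0 0 0'; done | grep -vE 'time|grip|rot'
```

```text
ee_pos: [0.599, 0.1819, 0.0464]
force: [-3.2, -0.0, 6.1]
ee_pos: [0.5992, 0.182, 0.0464]
force: [-6.5, -1.5, 12.9]
ee_pos: [0.5994, 0.182, 0.0463]
force: [-9.1, -2.4, 18.8]
ee_pos: [0.5995, 0.182, 0.0462]
force: [-12.1, -4.2, 27.7]
```

Touchdown at z = 46.4 mm, as predicted. I'll ease off the press, soften the grip and open.

```bash
for i in 1; do python3 -m inch '-.5 0 0 -.05 0 0 0;-.5 0 0 -.05 0 0 0;-.5 0 0 0 0 0 0'
python3 -m inch '-.5 0 0 0 0 0 0;-.5 0 0 0 0 0 0' 4
python3 -m inch '.36 0 0 0 0 0 0;.36 0 0 0 0 0 0;.42 0 0 0 0 0 0;.6 0 0 0 0 0 0;.9 0 0 0 0 0 0;.9 0 0 0 0 0 0;.9 0 0 0 0 0 0'; done | grep -vE 'time|rot'
```

```text
ee_pos: [0.599, 0.182, 0.0464]
force: [-1.5, -0.3, 6.5]
grip_width: 0.0606
grip_force: 25.0
ee_pos: [0.599, 0.1819, 0.0462]
force: [-0.8, -1.1, 6.4]
grip_width: 0.0612
grip_force: 4.0
ee_pos: [0.5989, 0.1819, 0.046]
force: [-0.3, -0.3, 0.3]
grip_width: 0.0894
grip_force: 0.0
```

```bash
for i in 1; do python3 -m inch '.9 0 0 -.2 0 0 0;.9 0 0 -.5 0 0 0;.9 0 0 -.9 0 0 0;.9 0 0 -1 0 0 0;.9 0 0 -1 0 0 0;.9 0 0 -1 0 0 0;.9 0 -1 0 0 0 0;.9 0 -1 0 0 0 0;.9 0 -1 0 0 0 0;.9 0 -1 0 0 0 0'
python3 -m inch '.9 0 -1 0 0 0 0;.9 0 -1 0 0 0 0;.9 0 -1 0 0 0 0;.9 0 -1 0 0 0 0;.9 0 -1 0 0 0 0;.9 0 0 0 0 0 0;.9 0 0 0 0 0 0'; done | grep -vE 'rot|grip'
python3 - <<'E'
from h import *
from scipy.optimize import least_squares
for n in('top','side'):
    c,P=shot(n,n+'5.png');H,S,V=cv2.split(cv2.cvtColor(c['img'],cv2.COLOR_BGR2HSV));x,y,z=np.moveaxis(P,-1,0)
    reg=(x>.45)&(x<.72)&(y>.05)&(y<.3)
    o=((H>3)&(H<20)&(S>150)&reg).astype(np.uint8);X=P[cv2.erode(o,np.ones((3,3)))>0]
    print(n,'roll',len(X),'z',X[:,2].min().round(4),X[:,2].max().round(4))
    k=X[:,2]>X[:,2].max()-.006;print(' top ring',np.array(cv2.minEnclosingCircle(X[k][:,:2].astype(np.float32)*1000)[0]).round(1), 'ring z spread',X[k][:,2].std().round(4))
    b=X[~k]
    for lo,hi in((.045,.07),(.075,.1)):
        q=b[(b[:,2]>lo)&(b[:,2]<hi)][:,:2]
        if len(q)>10: print(' slice',lo,len(q),(least_squares(lambda c:np.hypot(*(q-c).T)-.03,[.598,.182],loss='soft_l1',f_scale=.002).x*1000).round(1))
    w=(S<60)&(V>120)&reg&(z>.014)&(z<.05)
    r=cv2.minAreaRect(P[w][:,:2].astype(np.float32)*1000);print(' plates',w.sum(),r)
    for lo,hi,nm in((.30,.55,'x'),):
        pass
E
```

```text
time_s: 43.68
ee_pos: [0.5217, 0.089, 0.1853]
force: [0.9, 0.1, -0.8]
time_s: 44.55
ee_pos: [0.427, -0.0255, 0.1849]
force: [-0.6, 0.4, 0.1]
top roll 34 z 0.0786 0.1078
 top ring [602.3 186.9] ring z spread 0.0016
 slice 0.075 23 [598.5 170.1]
 plates 712 ((604.2987670898438, 185.1871337890625), (103.47872161865234, 120.26956176757812), 12.130180358886719)
side roll 161 z 0.0498 0.1064
 top ring [588.9 164.6] ring z spread 0.0017
 slice 0.045 53 [601.5 180.9]
 slice 0.075 75 [601.2 180.7]
 plates 444 ((612.1535034179688, 143.48667907714844), (106.7678451538086, 214.62405395507812), 14.065118789672852)
```

```bash
python3 - <<'E'
from h import *
for n in('top','side'):
    m=[]
    for k in(2,5):
        im=cv2.imread(f'pics/{n}{k}.png');H,S,V=cv2.split(cv2.cvtColor(im,cv2.COLOR_BGR2HSV))
        m.append(((abs(H.astype(int)-110)<14)&(S>110)))
        if n=='top':
            w=((S<60)&(V>130)).astype(np.uint8);w[:,:]*=1
            w=cv2.morphologyEx(w,2,np.ones((3,3)))
            N,L,s,c=cv2.connectedComponentsWithStats(w[115:190,160:235]);i=1+s[1:,4].argmax();pt=np.argwhere(L==i)[:,::-1].astype(np.float32)
            print(n,k,cv2.minAreaRect(pt))
    y,x=(slice(110,200),slice(150,245)) if n=='top' else (slice(140,215),slice(240,335))
    dd=(m[0]^m[1])[y,x];er=cv2.erode(dd.astype(np.uint8),np.ones((2,2)))
    print(n,'blue diff',dd.sum(),'2x2 blobs',er.sum(),np.argwhere(er)[:12].tolist())
E
```

```text
top 2 ((31.60673713684082, 35.12921142578125), (28.707063674926758, 39.050601959228516), 77.00537872314453)
top 5 ((31.523452758789062, 35.01437759399414), (28.121442794799805, 38.6621208190918), 76.50426483154297)
top blue diff 265 2x2 blobs 186 [[35, 88], [36, 88], [37, 87], [37, 88], [38, 87], [38, 88], [39, 87], [39, 88], [39, 89], [40, 86], [40, 87], [40, 88]]
side blue diff 145 2x2 blobs 111 [[28, 21], [28, 22], [29, 19], [29, 20], [29, 21], [29, 22], [29, 23], [30, 17], [30, 18], [30, 19], [30, 20], [30, 21]]
```

The stack outline in the top view hasn't changed (within about 0.1 px in position). The roll stands upright at about (0.601, 0.181), within about 4 mm of the plate's centre.

```bash
python3 -c "
from h import *
print(ticket.hand_in())"
```

```text
the job is handed in; nothing more can be done
None
```

The job is handed in at about 45 s: the four plates measure square against both fences, and the orange roll stands upright within about 4 mm of the top plate's centre; the maroon roll, yellow bin and tin were never touched (hand-in gave no verdict).

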